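Catch the batteries in the pan and hold it up level

TASK

Take the metal pan by its grip, hold it under the lip of the battery dispenser and push the paddle below the chute back with the pan's front wall, so that all three batteries roll off into the pan. Then draw the pan out from under the dispenser, lift it level to at least 12 cm above the table and finish while holding it there, steady, level and clear of the dispenser, with the three batteries in it. Keep the pan upright all the time and leave the other things on the table where they are.

Things in the scene. Friction and masses are not known exactly. Their poses are not given: they have to be found in the camera images.
- pan: Open sheet-metal catching pan, loose on the table: 96 mm long (its x), 100 mm wide (its y), 40 mm high, walls and floor 3 mm, 130 g. Origin: centre of its underside, z up. An upright black grip stands out from its -x wall.
- pan_grip (a point): Best grasp point, at pan x = -85, y = 0, z = 30 mm, axes as the pan's. The grip is a solid upright fin 14 mm thick in y, from pan x = -48 to -116 mm and z = 6 to 46 mm: pinch it across its thickness from above. The full pan is nose-heavy: grip with 40 N or more.
- dispenser: Grey battery dispenser, fixed, 180 mm long, 110 wide, 180 high. Origin: on the table below the chute. The chute (67 mm wide) slopes down at 24 degrees to its own -x, towards the robot, to an open lip. Three batteries wait one behind the other in it behind the gate's stop blade. Its base and stand reach the table from x = +8 mm backwards; forward of that the space under the chute is free.
- lip (a point): Middle of the chute's lower end (top of its floor, 3 mm thick): x = -75, y = 0, z = 74 mm in the dispenser's frame, axes as the dispenser's. Batteries roll off here towards the dispenser's -x and land up to about 60 mm in front of it.
- gate (a joint): Angle of the dispenser's release gate, rad: 0 shut, 0.9 fully open. A metal rocker on a cross pivot (dispenser x = -40, z = 87 mm): pushing its paddle towards the dispenser's +x raises the stop blade over the chute. Above about 0.35 the batteries pass. It takes about 1 N and falls shut by itself.
- paddle (a point): Middle of the front face of the gate's paddle, a plate 88 mm wide hanging under the chute, 33 mm behind the lip; when shut it reaches from 33 to 63 mm above the table. The pan's front (+x) wall can push it: with the pan's rim about 54 mm above the table a push of 22 mm opens the gate.
- cell_1_mid (a point): Middle of battery 1 of 3: a round cell 50 mm long, 16 mm thick, 23 g, lying across the chute (1 nearest the gate); its y axis is the cell's length.
- cell_2_mid (a point): Middle of battery 2 of 3: a round cell 50 mm long, 16 mm thick, 23 g, lying across the chute (1 nearest the gate); its y axis is the cell's length.
- cell_3_mid (a point): Middle of battery 3 of 3: a round cell 50 mm long, 16 mm thick, 23 g, lying across the chute (1 nearest the gate); its y axis is the cell's length.
- terminal_board: Bystander, loose: screw-terminal circuit board, 78 x 62 x 21 mm; origin under its middle. Leave it where it is.
- stepper_1: Bystander, loose: small geared stepper motor, 28 x 43 x 32 mm; origin under its middle. Leave it where it is.
- tape_black: Bystander, loose: roll of black tape lying flat, 62 mm across, 19 mm high; origin under its middle. Leave it where it is.
- pliers: Bystander, loose: small pliers lying flat, 50 x 148 x 11 mm; origin under its middle. Leave it where it is.
- usb_stick: Bystander, loose: usb stick, 18 x 52 x 9 mm; origin under its middle. Leave it where it is.

How it is judged:
On the way, in this order (a step that is already met when the one before it is completed fails the run):
1. the dispenser's gate is opened with the pan's front wall (value of joint gate above 0.3 rad and contact force between pan and dispenser above 0.1 N), for 0.05 s.
2. all three batteries lie in the pan while the pan is still by the lip (x of cell_1_mid in the frame of pan between -0.046 and 0.046 m and y of cell_1_mid in the frame of pan between -0.048 and 0.048 m and z of cell_1_mid in the frame of pan between 0 and 0.042 m and x of cell_2_mid in the frame of pan between -0.046 and 0.046 m and y of cell_2_mid in the frame of pan between -0.048 and 0.048 m and z of cell_2_mid in the frame of pan between 0 and 0.042 m and x of cell_3_mid in the frame of pan between -0.046 and 0.046 m and y of cell_3_mid in the frame of pan between -0.048 and 0.048 m and z of cell_3_mid in the frame of pan between 0 and 0.042 m and horizontal distance between pan and lip below 0.12 m), for 0.1 s.
At the end, for the whole second after the job is handed in: The gripper holds the pan with its underside at least 115 mm above the table, within 0.12 rad of level, moving slower than 20 mm/s and 0.15 rad/s, not touching the dispenser, and all three batteries lie within its walls (x of cell_1_mid in the frame of pan between -0.046 and 0.046 m and y of cell_1_mid in the frame of pan between -0.048 and 0.048 m and z of cell_1_mid in the frame of pan between 0 and 0.042 m and x of cell_2_mid in the frame of pan between -0.046 and 0.046 m and y of cell_2_mid in the frame of pan between -0.048 and 0.048 m and z of cell_2_mid in the frame of pan between 0 and 0.042 m and x of cell_3_mid in the frame of pan between -0.046 and 0.046 m and y of cell_3_mid in the frame of pan between -0.048 and 0.048 m and z of cell_3_mid in the frame of pan between 0 and 0.042 m and height (world z) of pan above 0.115 m and angle between pan's own z axis and vertical below 0.12 rad and linear speed of pan below 0.02 m/s and angular speed of pan below 0.15 rad/s and contact force between the fingers and pan above 1 N and contact force between pan and dispenser below 0.1 N); the arm keeps its last pose, push and grip.
It fails at once if a bystander is pushed more than 40 mm from its place (distance of any of terminal_board, stepper_1, tape_black, pliers, usb_stick from where it was at the start of the episode above 0.04 m).
It fails at once if the pan is tipped more than 0.5 rad (angle between pan's own z axis and vertical above 0.5 rad).
It also fails if it takes over 58 s, if anything falls off the work surface, if the arm or the gripper's body presses on something with over 40 N, if the wrist force passes 120 N, or if a joint passes its speed limit or range.

ROBOT

A 7-joint arm with a two-finger parallel gripper is mounted at the origin on a cart in front of the work surface, level with it; the furniture and walls round the work are solid. World frame = base frame: x ahead of the robot, y to its left, z up, the work surface at z = 0. Lengths are in m, angles in rad, forces in N, time in s.
With the tool pointing down it reaches from about 0.425 to 0.95 m from the base axis. Payload 4.7 kg.
Tool frame: the origin (TCP) lies on the centre line of the jaws, within the pads' length; the fingertips stand 8 mm ahead of it and the grasp point (between the pads) lies 11 mm behind it; z points along the fingers, y is the line along which they close (so a half turn about z gives the same grasp; the last joint's range is limited). The gripper opens to 85 mm and grips with 20 to 120 N. Pads are 22 mm wide; open, the fingers measure 114 mm over their backs; the gripper's body (76 mm by 85 mm) begins 54 mm behind the grasp point. The pads swing forward as they close: fully open they stand 13 mm farther back than shut.
Start: joints at [-1.147, 0.469, -0.049, 1.532, 0.024, 1.141, -0.082], TCP at [0.295, 0.607, 0.208] pointing down, gripper open.
Joint ranges: [-2.59, 2.59], [-0.33, 1.99], [-1.39, 1.29], [0.1, 2.45], [-1.04, 4.18], [0.21, 1.99], [-2.66, 2.66]. Speed limits (rad/s): [2.57, 2.57, 3.14, 3.14, 3.14, 3.14, 3.14].

INTERFACE

Orientations are given as a 3x3 rotation matrix whose columns are the frame's x, y, z axes.
In Python, from rig import arm, eyes, job, monitor gives the robot as it stands (arm), with the cameras (eyes), the job (job) and the readings (monitor). Calls block until the motion is done:
- arm.movep(position, orientation): joint-space move of the TCP to a pose.
- arm.move_l(position, attitude=None, feed=0.15, until_force=None): straight line of the TCP; attitude=None keeps the orientation; feed is the mean speed in m/s. With until_force (N) it stops when the force on the tool has changed by that much, and returns True; else False.
- arm.move_joints(angles): joint-space move.
- arm.command_gripper(opening, newtons=None): finger opening in m; newtons is the grip in N (None keeps the last); returns when the fingers have stopped.
- arm.sleep(seconds).
- arm.inverse_kinematics(position, orientation): joint angles nearest the present ones, or None.
- monitor.sense(): the state.
- eyes.camera(name): name is "side" or "top"; returns the picture (420x560x3 uint8, red, green, blue); there is no depth.
- eyes.camera_params(name): a dict with "K" (3x3 intrinsics, pixels), "position" and "rotation" of the camera in the world. Camera axes: x right, y down, z forward; pixel columns grow to the right and rows downward; lengths in m; the calibration is good to about 2 mm. A picture is of the moment at which its call begins. camera_params takes no time and is no camera call.
A pose or a line that the arm cannot do raises arm.Unreachable and nothing moves.
- job.finish_job(): hands the job in; it is judged then, once.
The state is a dict: "time_s": time; "joint_pos": joint angles; "qd": joint speeds; "joint_efforts": joint torques, N m; "position": TCP position; "tcp_rot": TCP orientation; "wrist_force": force on the tool from outside, world axes, zero at the start; "ft_torque": the same for the moment, N m; "finger_gap": finger opening in m; "gripper_force": force on a finger pad.
Only numpy, scipy, OpenCV 4.12 (cv2) and the standard library are available. Lean on these libraries where they do the work, as an engineer would, in place of code of your own. Each camera call takes 0.05 s, during which the arm holds its last target. There are 200 camera calls.

## Working session

There is one attempt and no reset: what is moved stays moved. The work goes in short steps, each a Python script; the robot and the scene stay as the last script left them, time stands still between calls to the robot, and variables do not carry over. Pictures are saved under pics/ and viewed, at most 10 in all, crops included, and the job is handed in when it is done.

```bash
mkdir -p pics; python3 - <<'E'
from rig import arm, eyes, job, monitor
import cv2
for n in("side","top"):
    im=eyes.camera(n); cv2.imwrite(f"pics/{n}0.png",cv2.cvtColor(im,cv2.COLOR_RGB2BGR))
    p=eyes.camera_params(n); print(n,p)
print(monitor.sense())
E
```

```text
side {'K': array([[461.75340708,   0.        , 277.57325563],
       [  0.        , 461.75340708, 206.52164148],
       [  0.        ,   0.        ,   1.        ]]), 'position': array([ 0.514034  , -0.87145935,  0.65343946]), 'rotation': array([[ 0.99972637,  0.00301328,  0.02319718],
       [-0.01830367, -0.51672869,  0.85595353],
       [ 0.01456588, -0.8561439 , -0.51653214]])}
top {'K': array([[393.13750898,   0.        , 274.30105407],
       [  0.        , 393.13750898, 202.5864042 ],
       [  0.        ,   0.        ,   1.        ]]), 'position': array([0.38705862, 0.05519481, 1.11049758]), 'rotation': array([[-0.03000399, -0.99025513,  0.1359946 ],
       [-0.99948925,  0.03122053,  0.00682101],
       [-0.01100037, -0.13572048, -0.9906861 ]])}
{'time_s': 0.1, 'joint_pos': array([-1.14685989,  0.46938016, -0.04862078,  1.53360087,  0.02406261,
        1.1409943 , -0.08228568]), 'qd': array([-0.00081079, -0.00230579, -0.00023386, -0.00284507,  0.00067219,
       -0.000936  ,  0.00153096]), 'joint_efforts': array([-1.12612765e-04, -5.11514604e+01, -4.75341361e-02, -2.38391912e+01,
        1.07090425e-02,  4.31110835e-03, -1.42594646e-05]), 'position': array([0.29503605, 0.6064623 , 0.20734223]), 'tcp_rot': array([[-8.99232202e-01,  4.37470972e-01, -7.71158125e-04],
       [ 4.37471652e-01,  8.99230733e-01, -1.62556077e-03],
       [-1.76865663e-05, -1.79911641e-03, -9.99998381e-01]]), 'wrist_force': array([0.52682864, 0.1664277 , 0.31784487]), 'ft_torque': array([-0.01316011, -0.00552228, -0.03233482]), 'gripper_force': 0.0, 'finger_gap': 0.08555874670122826}
```

View pics/side0.png

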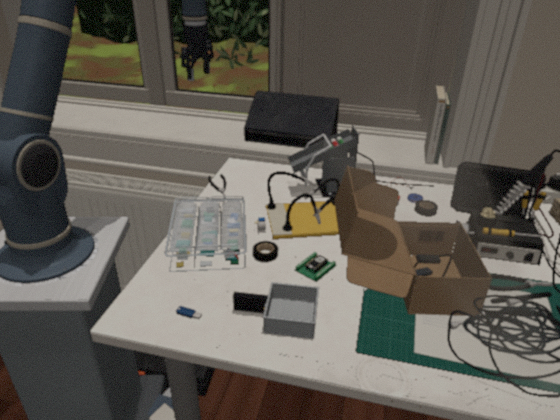

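View pics/top0.png

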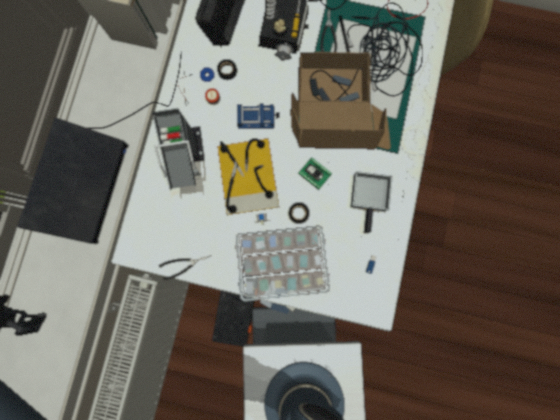

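The side view shows the pan around (290,310) with its grip at (250,302), and the dispenser around (325,165). In the top view the pan is at (370,190) with its grip at (368,220), and the dispenser is at (178,150) with its lip towards (187,190). Next I'll enlarge these areas.

```bash
python3 - <<'E'
import cv2,numpy as np
s=cv2.imread("pics/side0.png");t=cv2.imread("pics/top0.png")
def c(im,x,y,w,h,f): return cv2.resize(im[y:y+h,x:x+w],None,fx=f,fy=f,interpolation=cv2.INTER_CUBIC)
# dispenser: left side crop, right top crop
cv2.imwrite("pics/disp.png",np.hstack([c(s,280,120,80,100,5),c(t,140,100,80,100,5)]))
cv2.imwrite("pics/pan.png",np.hstack([c(s,228,275,100,65,4),c(t,330,165,90,65,4)]))
E
```

```text
(no output)
```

View pics/disp.png

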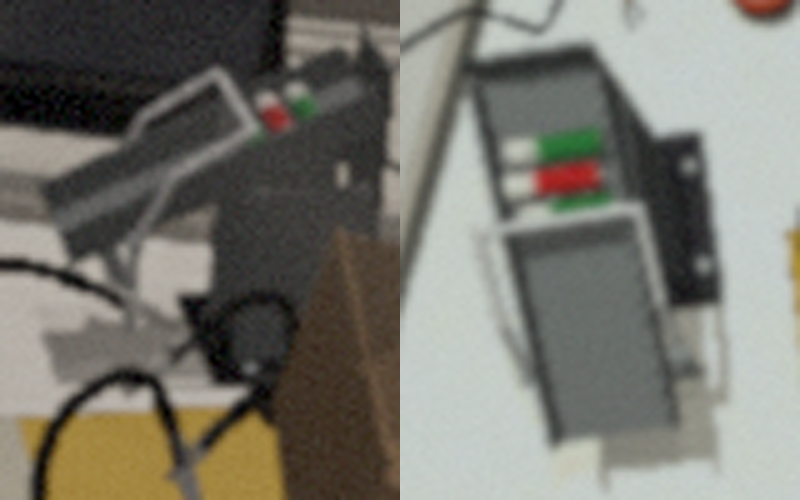

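View pics/pan.png

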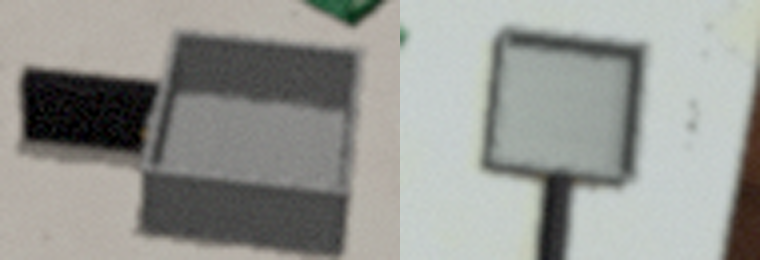

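```bash
cat > h.py <<'E'
import numpy as np
from rig import arm, eyes, job, monitor
from scipy.optimize import least_squares
C={n:eyes.camera_params(n) for n in("side","top")}
def proj(n,P):
    c=C[n]; q=(np.atleast_2d(P)-c["position"])@c["rotation"]@c["K"].T
    return q[:,:2]/q[:,2:]
def tri(s,t): return least_squares(lambda p:np.r_[proj("side",p)[0]-s,proj("top",p)[0]-t],[.5,0,.05]).x
def Rz(a): return np.array([[np.cos(a),-np.sin(a),0],[np.sin(a),np.cos(a),0],[0,0,1]])
def fit(obs,free_z=False):
    f=lambda v:np.concatenate([proj(n,Rz(v[2])@np.array(m)+[v[0],v[1],v[3] if free_z else 0])[0]-px for n,m,px in obs])
    r=least_squares(f,[.5,0,0,0],loss="soft_l1"); return r.x,r.fun.reshape(-1,2)
S=lambda x,y,o,f:np.array([o[0]+x/f,o[1]+y/f])
E
python3 - <<'E'
from h import *
np.set_printoptions(precision=4,suppress=True)
s=lambda x,y:S(x,y,(228,275),4); t=lambda x,y:S(x-400,y,(330,165),4)
prs=[((-48,50,40),(176,35),(485,165)),((48,50,40),(357,50),(495,30)),((-48,-50,40),(143,178),(630,182)),((48,-50,40),(345,190),(645,45))]
obs=[]
for m,a,b in prs:
    print(m,tri(s(*a),t(*b))); m=np.array(m)/1000
    obs+=[("side",m,s(*a)),("top",m,t(*b))]
obs+=[("side",(-.048,-.05,0),s(140,233)),("side",(.048,-.05,0),s(342,252)),("side",(-.116,.007,.046),s(25,68))]
for z in(0,1):
    v,r=fit(obs,z); print("pan",v); 
print(r)
s=lambda x,y:S(x,y,(280,120),5); t=lambda x,y:S(x-400,y,(140,100),5)
print("lip near",tri(s(75,262),t(678,428)),"lip far",tri(s(45,187),t(553,443)),"base",tri(s(215,380),t(715,303)))
print("cell2 ", tri(s(290,118),t(600,180)))
obs=[("side",(.008,-.055,0),s(215,380)),("top",(.008,-.055,.004),t(715,303)),("top",(.105,-.055,.004),t(700,135)),
("side",(-.075,-.0335,.071),s(75,262)),("top",(-.075,-.0335,.074),t(678,428)),("top",(-.075,.0335,.074),t(553,443))]
v,r=fit(obs);print("disp",v,"\n",r); R=Rz(v[2]);print("lip",R@[-.075,0,0]+[v[0],v[1],0])
E
```

```text
(-48, 50, 40) [ 0.5225 -0.1488  0.0335]
(48, 50, 40) [ 0.6148 -0.1612  0.0343]
(-48, -50, 40) [ 0.5072 -0.2478  0.0326]
(48, -50, 40) [ 0.5998 -0.2629  0.0398]
pan [ 0.5611 -0.2071 -0.1347  0.    ]
pan [ 0.5615 -0.2046 -0.1384 -0.0046]
[[-2.0301 -0.6808]
 [-0.1631 -1.0842]
 [ 0.004  -0.1363]
 [ 0.1643 -1.3255]
 [-1.0198 -1.1206]
 [-0.0241 -1.4796]
 [ 0.453   0.9887]
 [-1.3679 -1.3456]
 [-0.2267  0.5803]
 [ 0.0047  0.9806]
 [-1.5808 -0.0991]]
lip near [0.5869 0.2726 0.0727] lip far [0.575  0.3351 0.0897] base [0.6711 0.2655 0.0021]
cell2  [0.7022 0.2956 0.149 ]
disp [0.6559 0.3163 0.1313 0.    ] 
 [[-0.8324  1.2997]
 [ 0.762  -1.1208]
 [-0.758   0.5369]
 [-2.1307  0.7614]
 [-0.4682 -1.449 ]
 [-0.1735 -0.4513]]
lip [0.5816 0.3065 0.    ]
```

```bash
cat >> h.py <<'E'
PAN=np.array([.5613,-.206]); PYAW=-.137
def tool(yaw): c,s=np.cos(yaw),np.sin(yaw); return np.array([[-c,-s,0],[-s,c,0],[0,0,-1.]])
def tcp(xy,z,yaw):  # pan origin pose -> TCP position
    return np.r_[np.array(xy)+(Rz(yaw)@[-.085,0,0])[:2], z+.030-.011]
def save(n,name):
    import cv2; im=cv2.cvtColor(eyes.camera(n),cv2.COLOR_RGB2BGR); cv2.imwrite(f"pics/{name}.png",im); return im
E
python3 - <<'E'
from h import *
np.set_printoptions(precision=4,suppress=True)
def back(n,px,z):
    c=C[n]; d=c["rotation"]@np.linalg.solve(c["K"],[*px,1]); return c["position"]+d*(z-c["position"][2])/d[2]
t=lambda x,y:S(x-400,y,(140,100),5)
for a,b,z,o in(((553,443),(678,428),.074,0),((505,187),(600,180),.149,0),((715,303),(700,135),.004,1)):
    A,B=back("top",t(*a),z),back("top",t(*b),z); d=B-A; print("yaw",np.arctan2(d[1],d[0])+(0 if o else np.pi/2),np.linalg.norm(d))
for n,px in(("board L",(220,150)),("board bl",(227,214)),("pliers tip",(212,257)),("pliers",(160,265)),("stepper",(262,217)),("organizer",(237,240))): print(n,back("top",px,0))
R=tool(PYAW)
arm.movep(tcp(PAN,.15,PYAW),R); print(monitor.sense()["position"])
arm.move_l(tcp(PAN,.0,PYAW),feed=.12)
arm.command_gripper(0.0,60); s=monitor.sense(); print(s["finger_gap"],s["gripper_force"],s["position"])
arm.move_l(tcp(PAN,.05,PYAW),feed=.08)
arm.sleep(.3); s=monitor.sense(); print(s["wrist_force"],s["ft_torque"],s["time_s"],s["finger_gap"],s["position"])
save("side","lift_s");save("top","lift_t")
E
python3 - <<'E'
import cv2,numpy as np
s=cv2.imread("pics/lift_s.png");t=cv2.imread("pics/lift_t.png")
c=lambda im,x,y,w,h:cv2.resize(im[y:y+h,x:x+w],None,fx=4,fy=4,interpolation=cv2.INTER_CUBIC)
cv2.imwrite("pics/lift.png",np.hstack([c(s,225,230,100,110),c(t,320,150,90,110)]))
E
```

```text
yaw 0.08939093579424728 0.06746697590190427
yaw 0.0425275804346128 0.04829502732576055
yaw 0.08150817614652917 0.10130153038433379
board L [0.6988 0.2161 0.    ]
board bl [0.511  0.1983 0.    ]
pliers tip [0.3911 0.242  0.    ]
pliers [0.3733 0.388  0.    ]
stepper [0.4993 0.099  0.    ]
organizer [0.4365 0.1711 0.    ]
[ 0.4776 -0.1937  0.169 ]
0.01113110395488504 58.53874862194061 [ 0.4772 -0.1945  0.0192]
[ 0.1958 -0.847  -1.2459] [0.0585 0.1083 0.059 ] 6.1333 0.011175685492856215 [ 0.4768 -0.1944  0.0686]
```

View pics/lift.png

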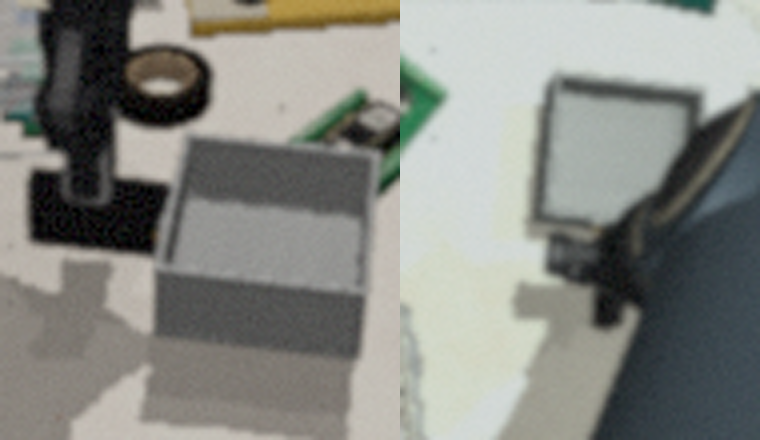

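The pan is lifted level: rim corners are in side crop at (188,135), (378,150), (158,268), (365,290). I'll refine the pan-in-hand offset and the dispenser's yaw.

```bash
python3 - <<'E'
from h import *
np.set_printoptions(precision=4,suppress=True)
s=lambda x,y:S(x,y,(225,230),4); t=lambda x,y:S(x-400,y,(320,150),4)
k=.048;w=.05
obs=[("side",(-k,w,.04),s(188,135)),("side",(k,w,.04),s(378,150)),("side",(-k,-w,.04),s(158,268)),("side",(k,-w,.04),s(365,290)),
("side",(-k,-w,0),s(155,335)),("side",(k,-w,0),s(357,355)),("top",(k,w,.04),t(553,73)),("top",(k,-w,.04),t(703,92)),("top",(-k,w,.04),t(528,215))]
v,r=fit(obs,True); print("pan",v,"expected",PAN,PYAW,.05); print(np.abs(r).max(0))
t=lambda x,y:S(x-400,y,(140,100),5); s=lambda x,y:S(x,y,(280,120),5)
# joint fit incl. chute edges (points at unknown distance u along slope), wall height hw
a=np.deg2rad(24); e=np.array([np.cos(a),0,np.sin(a)]); n=np.array([-np.sin(a),0,np.cos(a)])
def f(v):
    x,y,ps,hw,u1,u2,zb=v; W=lambda m:Rz(ps)@np.array(m)+[x,y,0]
    L=np.array([-.075,0,.074]); Y=np.array([0,.0335,0])
    o=[("side",(.008,-.055,0),s(215,380)),("top",(.008,-.055,zb),t(715,303)),("top",(.105,-.055,zb),t(700,135)),
    ("side",L-Y-.003*n,s(75,262)),("side",L+Y+hw*n,s(45,187)),("top",L-Y,t(678,428)),("top",L+Y,t(553,443)),
    ("top",L+Y+hw*n+u1*e,t(520,240)),("top",L-Y+hw*n+u2*e,t(640,240))]
    return np.concatenate([proj(c,W(m))[0]-p for c,m,p in o])
r=least_squares(f,[.655,.316,.1,.018,.09,.09,.004],loss="soft_l1");print(r.x);print(r.fun.reshape(-1,2))
c=r.x;print("lip",Rz(c[2])@[-.075,0,0]+[c[0],c[1],0])
E
```

```text
pan [ 0.5623 -0.203  -0.1551  0.0451] expected [ 0.5613 -0.206 ] -0.137 0.05
[1.7566 1.8835]
[0.6572 0.3146 0.1112 0.0109 0.1081 0.099  0.0075]
[[-0.7073  1.6561]
 [ 1.234  -1.4903]
 [ 0.3583 -0.0243]
 [-1.5522  0.7096]
 [-1.0174  1.3626]
 [-0.3523 -1.5915]
 [-0.1141 -1.0836]
 [-3.0431  0.2093]
 [-0.5942  0.101 ]]
lip [0.5826 0.3063 0.    ]
```

```bash
cat >> h.py <<'E'
LIP=np.array([.5822,.3063]); DYAW=.11
def dtcp(front,z):  # pan front wall at 'front' m behind the lip (dispenser +x)
    return tcp(LIP+(Rz(DYAW)@[front-.048,0,0])[:2],z,DYAW)
E
python3 - <<'E'
from h import *
np.set_printoptions(precision=4,suppress=True)
arm.move_l(tcp(PAN,.2,PYAW),feed=.2)
arm.movep(dtcp(-.03,.2),tool(DYAW))
arm.move_l(dtcp(-.03,.014),feed=.12); arm.sleep(.3)
s=monitor.sense(); print(s["position"],dtcp(-.03,.014),s["time_s"],s["wrist_force"])
a=save("side","pre_s");b=save("top","pre_t")
import cv2
c=lambda im,x,y,w,h:cv2.resize(im[y:y+h,x:x+w],None,fx=4,fy=4,interpolation=cv2.INTER_CUBIC)
cv2.imwrite("pics/pre.png",np.hstack([c(a,240,130,100,120),c(b,140,120,90,120)]))
E
```

```text
[0.4203 0.2886 0.0332] [0.4202 0.2884 0.033 ] 10.9 [-0.0098  0.6002 -1.1286]
```

View pics/pre.png

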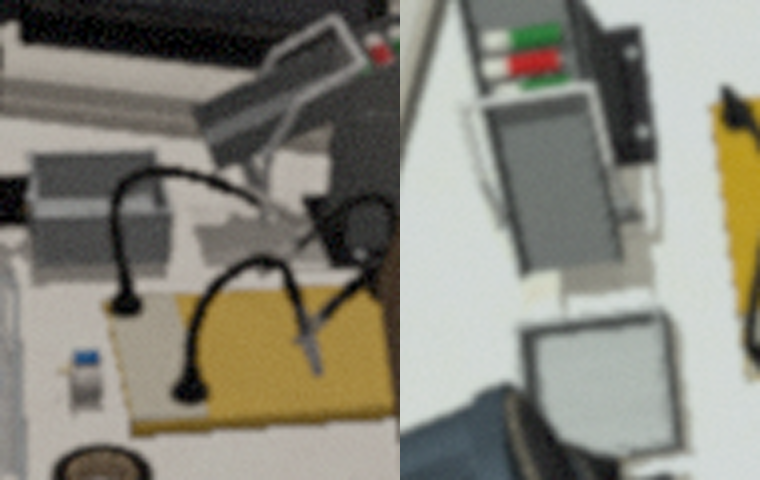

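Pre-position: pan level in front of the chute; in the top crop its front rim runs (523,320)-(668,308) and the lip (523,272)-(625,260). I'll compute the relative offset from those.

```bash
python3 - <<'E'
from h import *
def back(n,px,z):
    c=C[n]; d=c["rotation"]@np.linalg.solve(c["K"],[*px,1]); return c["position"]+d*(z-c["position"][2])/d[2]
t=lambda x,y:S(x-400,y,(140,120),4)
pl,pr=back("top",t(523,320),.054),back("top",t(668,308),.054); l,r=back("top",t(523,272),.074),back("top",t(625,260),.074)
print("yaws",[np.arctan2(*(b-a)[[1,0]])+np.pi/2 for a,b in((pl,pr),(l,r))],np.linalg.norm(pl-pr),np.linalg.norm(l-r))
print("pan front rel lip, disp axes",Rz(-DYAW)@((pl+pr-l-r)/2), (l+r)/2)
E
```

```text
yaws [np.float64(0.05183273619843409), np.float64(0.08703180494996277)] 0.09904344161312943 0.06881628579271584
pan front rel lip, disp axes [-0.03082779 -0.0065532  -0.02      ] [0.58056669 0.30454842 0.074     ]
```

```bash
sed -i 's/^LIP=.*/LIP=np.array([.5818,.3103]); DYAW=.125/' h.py; python3 - <<'E'
from h import *
np.set_printoptions(precision=4,suppress=True)
arm.move_l(dtcp(-.03,.014),tool(DYAW),feed=.05)
arm.move_l(dtcp(.025,.014),feed=.08); s=monitor.sense(); print(s["wrist_force"])
arm.move_l(dtcp(.052,.014),feed=.05); s=monitor.sense(); print(s["wrist_force"])
arm.sleep(1.0); s=monitor.sense(); print(s["wrist_force"],s["ft_torque"],s["position"],dtcp(.052,.014),s["time_s"])
a=save("side","push_s");b=save("top","push_t")
import cv2
c=lambda im,x,y,w,h:cv2.resize(im[y:y+h,x:x+w],None,fx=4,fy=4,interpolation=cv2.INTER_CUBIC)
cv2.imwrite("pics/push.png",np.hstack([c(a,250,120,100,120),c(b,140,100,90,120)]))
E
```

```text
[-0.6826 -0.0039 -1.2149]
[-0.2433  0.5245 -4.0625]
[ 0.1771 -0.8909 -2.6088] [-0.0576  0.3454 -0.0131] [0.5014 0.3002 0.033 ] [0.5014 0.3002 0.033 ] 13.7833
```

View pics/push.png

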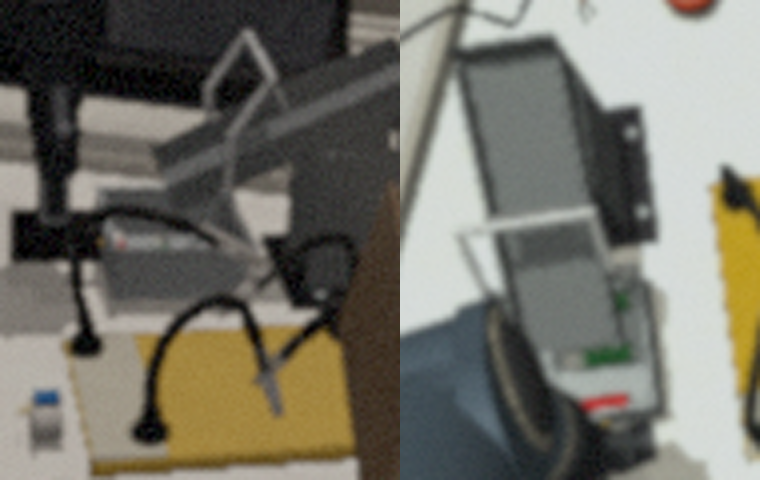

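The chute is empty and all three cells are in the pan: green (610,355), red (605,403), and green under the chute at (620,300). I'll draw it out and lift.

```bash
python3 - <<'E'
from h import *
np.set_printoptions(precision=4,suppress=True)
arm.move_l(dtcp(-.06,.014),feed=.06)
arm.move_l(dtcp(-.06,.145),feed=.08); arm.sleep(1)
s=monitor.sense(); print(s["wrist_force"],s["ft_torque"],s["position"],s["time_s"],s["finger_gap"],s["gripper_force"])
a=save("side","end_s");b=save("top","end_t")
import cv2
c=lambda im,x,y,w,h:cv2.resize(im[y:y+h,x:x+w],None,fx=4,fy=4,interpolation=cv2.INTER_CUBIC)
cv2.imwrite("pics/end.png",np.hstack([c(a,230,90,100,120),c(b,140,120,90,120)]))
E
```

```text
[-0.1685  0.6238 -2.7381] [-0.0175  0.1251  0.0378] [0.3903 0.2862 0.164 ] 18.6833 0.011187973970470924 59.19108331203461
```

View pics/end.png

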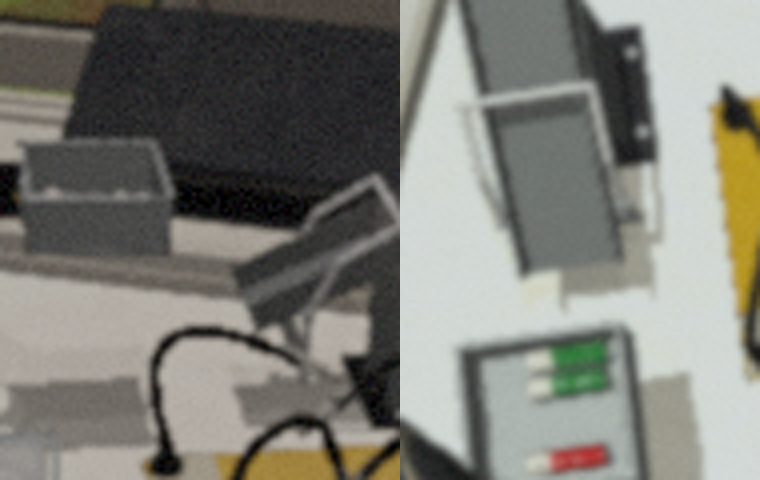

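The pan is level, up at about 145 mm and clear of the dispenser. All three cells lie flat in it: greens at (568,357) and (568,383), red at (568,458).

```bash
python3 -c "
from rig import arm, eyes, job, monitor
print(job.finish_job())"
```

```text
the job is handed in; nothing more can be done
None
```

The job is handed in at about 19 s: the gate was opened with the pan, and all three batteries are in it, held level about 145 mm above the table and clear of the dispenser; the judge's verdict was not returned.

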